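# Clip on the temperature logger and hold test tweezers on a dummy load

### The arm

A 7-joint arm with a two-finger parallel gripper is mounted at the origin on a cart in front of the work surface, level with it; the furniture and walls round the work are solid. World frame = base frame: x ahead of the robot, y to its left, z up, the work surface at z = 0. Lengths are in m, angles in rad, forces in N, time in s.
With the tool pointing down it reaches from about 0.4 to 0.85 m from the base axis. Payload 10.4 kg.
Tool frame: the origin (TCP) lies at the very end of the fingers, on their centre line; the grasp point (between the pads) lies 19 mm behind it; x points along the fingers, z is the direction in which the jaws open and shut, and the axes are right-handed (so a half turn about x gives the same grasp; the last joint's range is limited). The gripper opens to 85 mm and grips with 20 to 120 N. Pads are 22 mm wide; open, the fingers measure 114 mm over their backs; the gripper's body (76 mm by 85 mm) begins 54 mm behind the grasp point. The pads swing forward as they close: fully open they stand 13 mm farther back than shut.
Start: joints at [-1.2, 0.332, -0.065, 1.46, 0.022, 1.35, -0.088], TCP at [0.24, 0.577, 0.231] pointing down, gripper open.
Joint ranges: [-2.6, 2.6], [-0.5, 2.12], [-1.47, 1.34], [0.16, 2.42], [-1.27, 4.41], [0.06, 2.06], [-2.6, 2.6]. Speed limits (rad/s): [2.22, 2.22, 2.79, 2.79, 3.14, 3.14, 3.14].

### API

Orientations are given as a unit quaternion [x, y, z, w].
In Python, from workcell import telemetry, viewer, manip, spot_in, mark_of gives the robot as it stands. The module is installed in compiled form; this text tells all that it offers.
- The arm moves only by the shell command python3 -m crank 'ROWS' [FORCE]. ROWS is JSON, a list of rows, each a list of 3 entries, a list of its own where there are three numbers: the closure, from 0 (fully open) to 1 (shut), then the shift along the world's x, y, z in cm, then the turn, a rotation vector about the world's x, y, z in rad. A call has 1 to 12 rows; each row shifts and turns the commanded pose from where the row before left it; what a row does not reach is not made up. A row lasts 1/12 s, in which the tool goes at most 41.7 mm and 7.16 degrees, less where a joint would pass 70% of its speed; a pose out of reach is approached as far as the arm can. A call with a gripper value outside its range is refused whole. The fingers move at their own pace and stop on an object; FORCE is the grip in N (left out, the last holds). Time passes only in rows, so rows that do not move let the fingers close. It gives the time, the measured TCP pose, the force and the opening at its end, in the units of the state.
- telemetry.get_obs(): the state, without advancing time (a new reading comes with each control period).
- viewer.camera(name): name is "side" or "top"; returns a dict with "frame" (420x560x3 uint8, red, green, blue), "intrinsics" (3x3 intrinsics, pixels), "cam_to_world" (4x4, takes a point from camera to world coordinates). Camera axes: x right, y up, looking along -z (the intrinsics and any distortion apply to the point x, -y, -z); pixel columns grow to the right and rows downward; lengths in m; the calibration is good to about 2 mm. A picture is of the moment at which its call begins. There is no depth.
- manip.hand_in(): hands the job in, once; it reports no verdict.
Trained networks look in a picture, given as the dict that the camera call returned (one of the last four; its "shot" number tells which), for a name from the list of things; names that differ only in an ending like _2 or _b are one class to them, and where a whole thing is asked for, a point or a joint stands for the part that bears it (a point fixed in the world has none). Each returns a list of dicts, best first, with "conf" (0 to 1); they miss things now and then, are a little off and sometimes report something else, mostly with a low value. They report only what shows in the picture. A call takes as long as a camera call. They do not tell look-alikes from the thing itself.
- spot_in(thing, picture): "location" ([x, y, z] in m, in the coordinates of the camera as it stood for that picture, good to about 4 mm: the middle of the surface that is visible of it).
- mark_of(thing, picture): "location" ([x, y, z] in m, in the coordinates of the camera as it stood for that picture, good to about 4 mm: a listed point, or the origin of a listed thing).
The state is a dict: "clock": time; "joint_pos": joint angles; "joint_velocities": joint speeds; "tau": joint torques, N m; "position": TCP position; "ee_rot": TCP orientation; "ft_force": force on the tool from outside, world axes, zero at the start; "torque": the same for the moment, N m; "grip_width": opening from 0.0 (shut) to 1.0 (fully open).
Only numpy, scipy, OpenCV 4.12 (cv2) and the standard library are available. Lean on these libraries where they do the work, as an engineer would, in place of code of your own. Each camera call takes 0.05 s, during which the arm holds its last target. There are 200 camera calls.

### The job

Take a resistance reading of the dummy load (the aluminium angle plate with the small black resistor block on it). First move the spring clip temperature logger from the wall of the black tub to the upright flange of the plate: squeeze it open, push its jaws well down over the flange's top edge and let go, so that it stays gripped there, upright. Then pick up the test tweezers, squeeze them until the tip gap matches the two brass terminals, rest one tip gently on the middle of each terminal, and finish there, still holding the tweezers steady at that gap; leave the tape roll, gauge block and marker where they are.

Things in the scene. Friction and masses are not known exactly. Their poses are not given: they have to be found in the camera images.
- load: Dummy load, fixed: an aluminium angle with a base plate 108 x 130 mm, 5 mm thick, on the bench, and an upright flange along its far edge; a black resistor block, 26 x 44 mm, top 18 mm above the bench, sits in the middle with two brass terminals on top. Origin under the plate's middle at bench height; x towards the flange (its mid-plane at x = 52 mm), y along the flange.
- flange_top (a point): Middle of the top edge of the load's upright flange, 45 mm above the bench. The flange is 3 mm thick, 130 mm long and straight: anywhere along it suits the clip. z up, y along the flange, x through its thickness, away from the resistor. Gussets behind it (+x) reach only 16 mm above the bench.
- terminal_left_top (a point): Centre of the flat top of the brass terminal on the load's +y side: a disc 10 mm in diameter, its top 22 mm above the bench and 4 mm above the resistor block. The two terminals lie 24 mm apart, centre to centre, along the load's y.
- terminal_right_top (a point): Centre of the flat top of the other brass terminal (load's -y side), same size.
- terminal_left: The left terminal, a fixed part of the load; origin under the disc, 4 mm below its top.
- terminal_right: The right terminal; origin under the disc, 4 mm below its top.
- tub: Empty open black tub, 34 x 62 mm and 28 mm high, walls 2 mm thick, fixed; origin under its centre, y along its length. The clip is parked astride the long wall on its -x side.
- clip_wings (a point): Spring clip temperature logger, shaped like a clothes peg standing jaws down. This point: midway between its wings at the height to grip, 50 mm above the jaw ends. x across wings and jaws (the way to squeeze), y along the wall, z up. The wings are flat black plates 18 mm wide, from 38 to 62 mm above the jaw ends; parked they splay, 44 mm over their outsides at this height, 49 mm at the top.
- clip_jaws (a point): Midway between the ends of the clip's jaws, its lowest point; axes as clip_wings, 50 mm below it. Parked, it is 14 mm below the tub's rim and that depth suits the flange too; the throat is 20 mm deep. Jaws are 16 mm wide, about 6 mm thick each. With 30 mm over the wings these stand parallel and the jaw ends are 15 mm apart; the stop is at about 27 mm.
- clip: The clip as a whole, loose, about 32 g; origin at clip_jaws. Squeezing the wings takes 4 to 8 N; let go, the jaws shut by spring and clamp with about 5 N. A grey pod 11.5 mm thick between the wings does not move.
- tweezer_grip (a point): Test tweezers: midway between their two black ribbed finger rests, the place to grip, 24 mm above the underside. x forward to the tips, y to the left arm, z up. The rests' outer faces are 28 mm long and 16 mm high, 48 mm apart when free. Squeezed to 35 mm over the rests the arms are parallel and the tip gap is 24 mm; each further mm closes the tips by 1.6 mm. About 11 N on each rest at that gap.
- tweezers: The tweezers as a whole, loose, about 56 g, 162 mm long: grey housing 50 x 34 x 35 mm high at the tail, two sprung steel arms side by side that hinge in it 84 mm behind the grip point, a vertical probe tip under each arm's front end. They lie on housing and tips. Origin at the underside, 22 mm behind tweezer_grip; axes the same.
- tip_left (a point): Lower end of the probe tip under the left arm, a brass pin 3.6 mm in diameter: 53 mm ahead of tweezer_grip and 24 mm below it. Free, the two tips are 45 mm apart. Each pin springs up to 4 mm back into its arm when pressed, with 0.2 N at first and 0.8 N fully in; 1 to 3 mm is a good contact.
- tip_right (a point): Lower end of the other probe tip, likewise.
- tape_roll: Roll of black tape lying on the bench, 91 mm across, 18 mm high; a bystander. Origin under its centre.
- gauge_block: Plain metal block 36 x 36 x 30 mm; a bystander. Origin under its centre.
- marker_black: Felt marker lying on the bench, 138 x 17 mm; a bystander. Origin under its centre.
Mind the look-alikes: they are no part of the job. What is shaped like the clip but blue or purple is not meant.

How it is judged:
By the outcome, as a careful person would: the job done as asked, in the order asked, and still so for the second after the job is handed in, while the arm keeps its last pose, push and grip.
It also fails if it takes over 58 s, if anything falls off the work surface, if the arm or the gripper's body presses on something with over 40 N, if the wrist force passes 120 N, or if a joint passes its speed limit or range.

## Working session

There is one attempt and no reset: what is moved stays moved. The work goes in short steps, Python scripts to look and compute and a shell command to move; the robot and the scene stay as the last step left them, time stands still between calls to the robot, and variables do not carry over. Pictures are saved under pics/ and viewed, about 8 in all and at most 12, crops included, and the job is handed in when it is done.

```bash
mkdir -p pics
cat > h.py <<'E'
import numpy as np, cv2
from workcell import telemetry, viewer, manip, spot_in, mark_of
def look(name):
    p=viewer.camera(name); return p
def save(p,fn,crop=None,scale=1):
    f=p["frame"][:,:,::-1]
    if crop: x0,y0,x1,y1=crop; f=f[y0:y1,x0:x1]
    f=cv2.resize(f,None,fx=scale,fy=scale,interpolation=cv2.INTER_CUBIC); cv2.imwrite("pics/"+fn,f)
def w(p,l): return (p["cam_to_world"]@np.append(l,1))[:3]
def pix(p,X):
    c=np.linalg.inv(p["cam_to_world"])@np.append(X,1); v=p["intrinsics"]@np.array([c[0],-c[1],-c[2]]); return v[:2]/v[2]
def ray(p,u,v):
    d=np.linalg.inv(p["intrinsics"])@np.array([u,v,1]); d=np.array([d[0],-d[1],-d[2]])
    R=p["cam_to_world"]; return R[:3,3], R[:3,:3]@d/np.linalg.norm(d)
def onz(p,u,v,z):
    o,d=ray(p,u,v); return o+d*(z-o[2])/d[2]
def tri(p1,a,p2,b):
    o1,d1=ray(p1,*a);o2,d2=ray(p2,*b)
    s=np.linalg.lstsq(np.c_[d1,-d2],o2-o1,rcond=None)[0]; A=o1+s[0]*d1;B=o2+s[1]*d2
    return (A+B)/2,np.linalg.norm(A-B)
E
cat > find.py <<'E'
from h import *
import sys
P={n:look(n) for n in("side","top")}
for n in P: save(P[n],f"a_{n}.png",scale=1.4); print(n,P[n]["cam_to_world"].round(3).tolist(),P[n]["intrinsics"].round(1).tolist(),[k for k in P[n]])
for t in ["load","flange_top","terminal_left_top","terminal_right_top","tub","clip_wings","clip_jaws","tweezer_grip","tweezers","tip_left","tip_right","tape_roll","gauge_block","marker_black"]:
    for n in P:
        for r in mark_of(t,P[n])[:5]:
            X=w(P[n],r["location"]); print(t,n,round(r["conf"],2),X.round(4),pix(P[n],X).round(0))
E
python3 find.py; python3 -c "
from h import *;print(telemetry.get_obs())"
```

```text
side [[-0.938, 0.151, -0.311, 0.154], [-0.346, -0.376, 0.86, 1.144], [0.013, 0.914, 0.405, 0.61], [0.0, 0.0, 0.0, 1.0]] [[457.6, 0.0, 284.8], [0.0, 457.6, 211.4], [0.0, 0.0, 1.0]] ['frame', 'intrinsics', 'cam_to_world', 'shot']
top [[-0.015, 0.988, -0.152, 0.386], [-1.0, -0.017, -0.012, -0.012], [-0.015, 0.152, 0.988, 1.131], [0.0, 0.0, 0.0, 1.0]] [[390.2, 0.0, 285.1], [0.0, 390.2, 215.1], [0.0, 0.0, 1.0]] ['frame', 'intrinsics', 'cam_to_world', 'shot']
load side 0.57 [ 0.5472 -0.2548  0.0016] [316. 203.]
load top 0.82 [ 0.5467 -0.2593 -0.0024] [375. 218.]
flange_top side 0.74 [0.4809 0.1033 0.0167] [302. 249.]
flange_top side 0.67 [ 0.5946 -0.2715  0.0448] [305. 188.]
flange_top side 0.36 [0.6841 0.1584 0.0018] [225. 250.]
flange_top top 0.61 [ 0.5972 -0.269   0.0435] [381. 198.]
terminal_right_top side 0.26 [0.4832 0.1028 0.0651] [301. 233.]
tub side 0.55 [ 4.971e-01  1.123e-01 -1.000e-04] [295. 255.]
tub top 0.49 [0.4926 0.1067 0.0016] [249. 239.]
clip_wings side 0.81 [0.4923 0.4234 0.0476] [248. 304.]
clip_wings side 0.69 [0.4784 0.0996 0.0649] [303. 233.]
clip_wings side 0.42 [ 
[... 1421 characters left out ...]
0007] [435. 226.]
{'clock': 1.5, 'joint_pos': array([-1.19958379,  0.33218914, -0.06467979,  1.46008431,  0.02161896,
        1.3498964 , -0.08851941]), 'joint_velocities': array([-0.0003433 ,  0.00243441, -0.00037997, -0.00086422, -0.00120141,
        0.00027771, -0.00081685]), 'tau': array([ 6.31957519e-04, -6.25233364e+01,  4.93805611e-02, -3.91823995e+01,
        1.64892484e-02,  1.88646889e-03, -5.61014105e-06]), 'position': array([0.23983134, 0.57718629, 0.23135177]), 'ee_rot': array([-0.39248878,  0.58812705,  0.39253292,  0.58819813]), 'ft_force': array([-0.1565488 ,  0.11786813, -1.15721473]), 'torque': array([ 0.01377814, -0.02089288, -0.00099085]), 'grip_width': 1.000620863905332}
```

View images.

View pics/a_top.png

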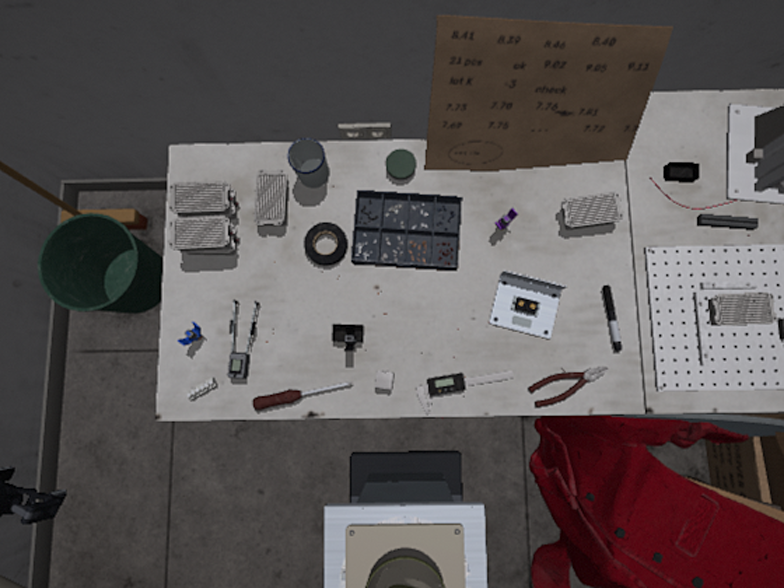

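View pics/a_side.png

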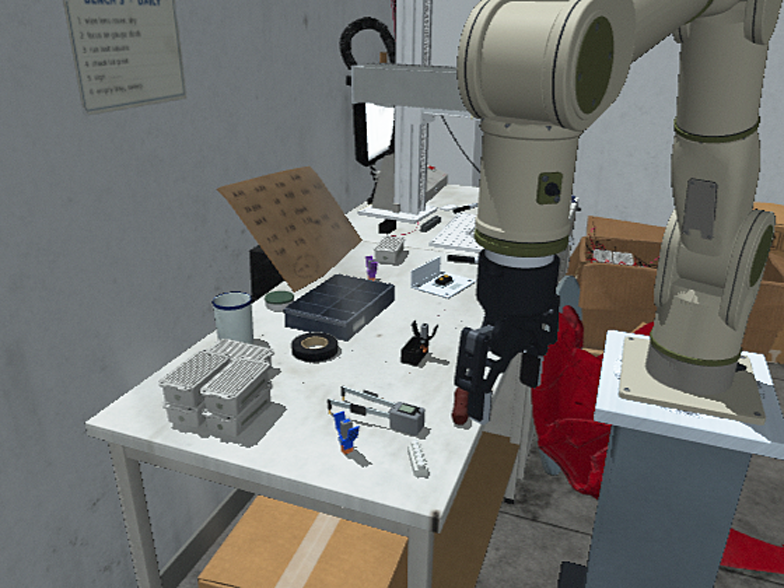

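```bash
cat > crops.py <<'E'
from h import *
import pickle
P={n:look(n) for n in("side","top")}
pickle.dump(P,open("P0.pkl","wb"))
C={"top":[(225,222,277,274),(345,188,407,250),(155,208,197,270)],"side":[(279,222,331,274),(285,175,347,225),(230,268,306,318)]}
rows=[]
for n in C:
    t=[]
    for x0,y0,x1,y1 in C[n]:
        f=P[n]["frame"][y0:y1,x0:x1,::-1]; s=min(264/(x1-x0),296/(y1-y0)); print(n,(x0,y0),"scale",round(s,3))
        f=cv2.resize(f,None,fx=s,fy=s,interpolation=cv2.INTER_CUBIC); c=np.zeros((300,266,3),np.uint8); c[:f.shape[0],:f.shape[1]]=f; t.append(c)
    rows.append(np.hstack(t))
cv2.imwrite("pics/crops.png",np.vstack(rows))
E
python3 crops.py
```

```text
top (225, 222) scale 5.077
top (345, 188) scale 4.258
top (155, 208) scale 4.774
side (279, 222) scale 5.077
side (285, 175) scale 4.258
side (230, 268) scale 3.474
```

View pics/crops.png

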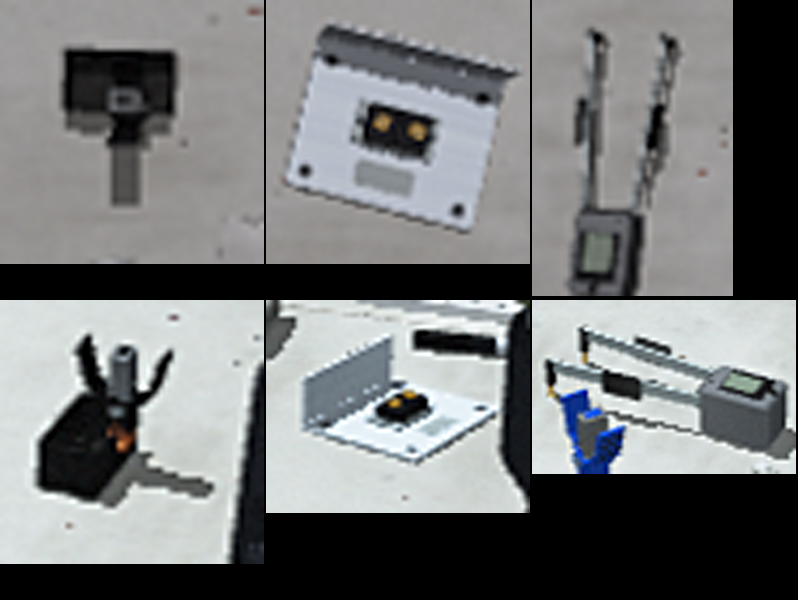

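```bash
cat > m.py <<'E'
from h import *
import pickle
P=pickle.load(open("P0.pkl","rb"));T,S=P["top"],P["side"]
def t(n,a,b): X,e=tri(T,a,S,b); print(n,X.round(4),"gap",round(e,4)); return X
t("pod top",(249.2,241.3),(303.4,231.8))
L=t("termL",(372.2,216.65),(316.5,199.7));R=t("termR",(380.5,218.8),(319.05,197.8))
A=t("flA",(359.6,194.1),(293.7,193.3));B=t("flB",(404.4,204.9),(314.6,183.9))
print("on z: L",onz(T,372.2,216.65,.022),onz(S,316.5,199.7,.022),"R",onz(T,380.5,218.8,.022),onz(S,319.05,197.8,.022))
print("fl z45",onz(T,359.6,194.1,.045),onz(T,404.4,204.9,.045),onz(S,293.7,193.3,.045),onz(S,314.6,183.9,.045))
print("pod yaw load", np.degrees(np.arctan2(*(A-B)[[0,1]])))
print("rests top z32",onz(T,165.3,233.1,.032),onz(T,181,234.6,.032))
print("tips side z0",onz(S,235.8,294.8,0),onz(S,245.5,285.3,0))
print("armfronts top z.03",onz(T,168.6,215.5,.03),onz(T,183.7,217,.03))
print("housing corners z35",[onz(T,155+x/4.774,208+y/4.774,.035)[:2].round(4).tolist() for x,y in((48,208),(110,212))])
print("tub rim far corners",[onz(T,225+x/5.077,222+y/5.077,.028)[:2].round(4).tolist() for x,y in((63,50),(177,52),(66,122))])
E
python3 m.py
```

```text
pod top [0.4786 0.1004 0.0681] gap 0.0007
termL [ 0.5464 -0.2492  0.0165] gap 0.0048
termR [ 0.542  -0.2726  0.015 ] gap 0.0007
flA [ 0.6115 -0.2101  0.044 ] gap 0.0031
flB [ 0.5777 -0.3364  0.039 ] gap 0.0004
on z: L [ 0.54797701 -0.24752216  0.022     ] [ 0.54030469 -0.23626897  0.022     ] R [ 0.54135406 -0.27088782  0.022     ] [ 0.53708948 -0.25587895  0.022     ]
fl z45 [ 0.60974709 -0.21022973  0.045     ] [ 0.57648064 -0.33460091  0.045     ] [ 0.6123502  -0.20769695  0.045     ] [ 0.57344526 -0.32070921  0.045     ]
pod yaw load 14.974655485497404
rests top z32 [0.50933162 0.34313793 0.032     ] [0.50430845 0.29821581 0.032     ]
tips side z0 [0.56300947 0.34066166 0.        ] [0.55877629 0.2960692  0.        ]
armfronts top z.03 [0.56013803 0.33589901 0.03      ] [0.55504031 0.29232215 0.03      ]
housing corners z35 [[0.4567, 0.3412], [0.4538, 0.3044]]
tub rim far corners [[0.51, 0.1383], [0.5078, 0.0743], [0.4696, 0.1365]]
```

```bash
python3 -m crank '[[0,[1.9,-3.7,0],[0,0,-0.1]],[0,[1.9,-3.7,0],[0,0,-0.1]],[0,[1.9,-3.7,0],[0,0,-0.1]],[0,[1.9,-3.7,0],[0,0,-0.1]],[0,[1.9,-3.7,0],[0,0,-0.1]],[0,[1.9,-3.7,0],[0,0,-0.1]],[0,[1.9,-3.7,-1],[0,0,-0.1]],[0,[1.9,-3.7,-1],[0,0,-0.1]],[0,[1.9,-3.7,-1],[0,0,-0.1]],[0,[1.9,-3.7,-1],[0,0,-0.1]],[0,[1.9,-3.7,-1],[0,0,-0.1]],[0,[1.9,-3.7,-1],[0,0,-0.1]]]' 20
cat > st.py <<'E'
from h import *
from scipy.spatial.transform import Rotation as Ro
o=telemetry.get_obs();R=Ro.from_quat(o["ee_rot"]).as_matrix()
print(o["clock"],o["position"].round(4),"x",R[:,0].round(3),"jawyaw",np.degrees(np.arctan2(R[1,2],R[0,2])).round(2),"F",o["ft_force"].round(2),"T",o["torque"].round(3),"grip",o["grip_width"].round(3),"q",o["joint_pos"].round(2))
E
python3 st.py
```

```text
clock: 2.6
position: [0.4654, 0.1371, 0.1729]
ee_rot: [0.01, 0.707, -0.01, 0.707]
ft_force: [0.4, 0.8, 0.7]
grip_width: 0.996Traceback (most recent call last):
  File "st.py", line 4, in <module>
    print(o["clock"],o["position"].round(4),"x",R[:,0].round(3),"jawyaw",np.degrees(np.arctan2(R[1,2],R[0,2])).round(2),"F",o["ft_force"].round(2),"T",o["torque"].round(3),"grip",o["grip_width"].round(3),"q",o["joint_pos"].round(2))
                                                                                                                                                                                   ^^^^^^^^^^^^^^^^^^^^^
AttributeError: 'float' object has no attribute 'round'
```

```bash
sed -i 's/o\["grip_width"\].round(3)/round(o["grip_width"],3)/' st.py; python3 -m crank '[[0,[0.5,-1.6,-2],[0,0,-0.01]],[0,[0.5,-1.6,-2],[0,0,0]],[0,[0,0,0],[0,0,0]],[0,[0,0,0],[0,0,0]]]'; python3 st.py
cat > look2.py <<'E'
from h import *
import sys
# name crops: usage look2.py out topcrop sidecrop
out=sys.argv[1]; cs=[tuple(map(int,a.split(","))) for a in sys.argv[2:4]]
t=[]
import pickle
P={}
for n,(x0,y0,x1,y1) in zip(("top","side"),cs):
    p=look(n); P[n]=p; s=min(398/(x1-x0),598/(y1-y0)); print(n,p["shot"],"scale",round(s,3))
    f=cv2.resize(p["frame"][y0:y1,x0:x1,::-1],None,fx=s,fy=s,interpolation=cv2.INTER_CUBIC); c=np.zeros((600,400,3),np.uint8); c[:f.shape[0],:f.shape[1]]=f[:600,:400]; t.append(c)
m=np.hstack(t); h=max(np.nonzero(m.sum((1,2)))[0])+1
cv2.imwrite("pics/"+out,m[:h]); pickle.dump(P,open("P1.pkl","wb"))
E
python3 look2.py b.png 209,200,289,290 265,175,345,285
```

```text
clock: 2.93
position: [0.4744, 0.1063, 0.1325]
ee_rot: [0.012, 0.708, -0.013, 0.706]
ft_force: [0.5, 0.6, 0.6]
grip_width: 1.001
2.9333 [0.4744 0.1063 0.1325] x [-0.001 -0.001 -1.   ] jawyaw -1.99 F [0.48 0.59 0.57] T [ 0.059 -0.008  0.025] grip 1.001 q [-0.69  0.11  0.4   1.96 -0.05  1.08 -0.31]
top 5 scale 4.975
side 6 scale 4.975
```

View pics/b.png

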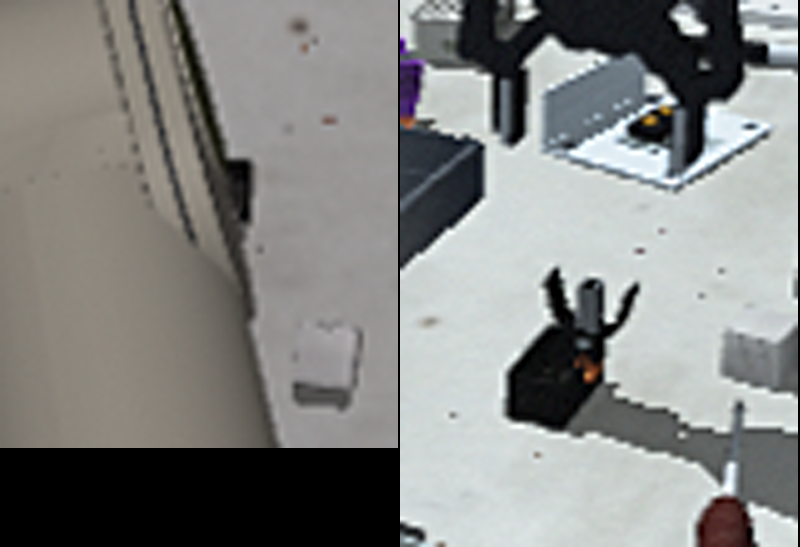

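Run:
```python
from h import *
import pickle
S=pickle.load(open("P1.pkl","rb"))["side"]
for x in(.0,):
  for dz in(0,.013):
    for dx in(-.0475,.0475): print(dz,dx,pix(S,[.4744+dx,.1063-.035*dx,.1325+dz]).round(1))
print("pod",pix(S,[.478,.1005,.0681]), "wings grip", pix(S,[.478,.1005,.064]))
```

```text
0 -0.0475 [322.3 213.7]
0 0.0475 [287.8 207.7]
0.013 -0.0475 [322.6 209.1]
0.013 0.0475 [287.9 203.2]
pod [303.46570751 231.81826016] wings grip [303.42090799 233.19813884]
```

```bash
python3 -m crank '[[0,[0.36,-0.6,-1],[0,0,0]],[0,[0,0,-2],[0,0,0]],[0,[0,0,-2],[0,0,0]],[0,[0,0,-2],[0,0,0]],[0,[0,0,-1.9],[0,0,0]],[0,[0,0,0],[0,0,0]],[0,[0,0,0],[0,0,0]]]'; python3 st.py; python3 look2.py c.png 209,200,289,290 275,195,335,275
```

```text
clock: 3.62
position: [0.4781, 0.1011, 0.0437]
ee_rot: [0.011, 0.707, -0.012, 0.707]
ft_force: [0.2, 0.5, 0.7]
grip_width: 1.001
3.6167 [0.4781 0.1011 0.0437] x [-0.001 -0.001 -1.   ] jawyaw -1.84 F [0.24 0.46 0.75] T [ 0.021 -0.032 -0.023] grip 1.001 q [-0.66  0.24  0.39  2.03 -0.12  0.89 -0.23]
top 7 scale 4.975
side 8 scale 6.633
```

View pics/c.png

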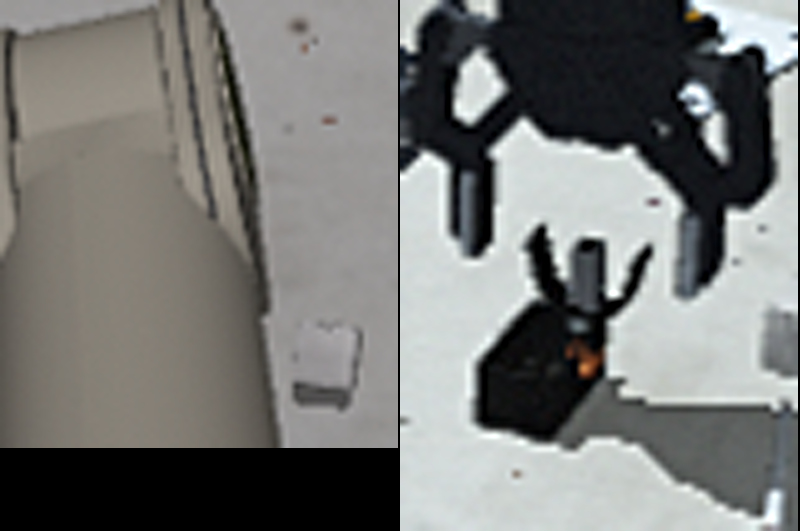

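```bash
python3 -m crank '[[0.3,[-0.1,0,0],[0,0,0]],[0.45,[0,0,0],[0,0,0]],[0.5,[0,0,0],[0,0,0]],[0.55,[0,0,0],[0,0,0]],[0.6,[0,0,0],[0,0,0]],[0.64,[0,0,0],[0,0,0]],[0.65,[0,0,0],[0,0,0]],[0.65,[0,0,0],[0,0,0]],[0.65,[0,0,0],[0,0,0]]]' 20; python3 st.py; python3 look2.py d.png 209,200,289,290 275,195,335,275
```

```text
clock: 4.47
position: [0.4771, 0.1012, 0.0447]
ee_rot: [0.012, 0.707, -0.011, 0.707]
ft_force: [-7.0, -0.7, 15.3]
grip_width: 0.354
4.4667 [0.4771 0.1012 0.0447] x [-0.001  0.001 -1.   ] jawyaw -1.89 F [-7.   -0.69 15.3 ] T [-0.209  1.694  0.012] grip 0.354 q [-0.66  0.24  0.39  2.03 -0.12  0.89 -0.23]
top 9 scale 4.975
side 10 scale 6.633
```

View pics/d.png

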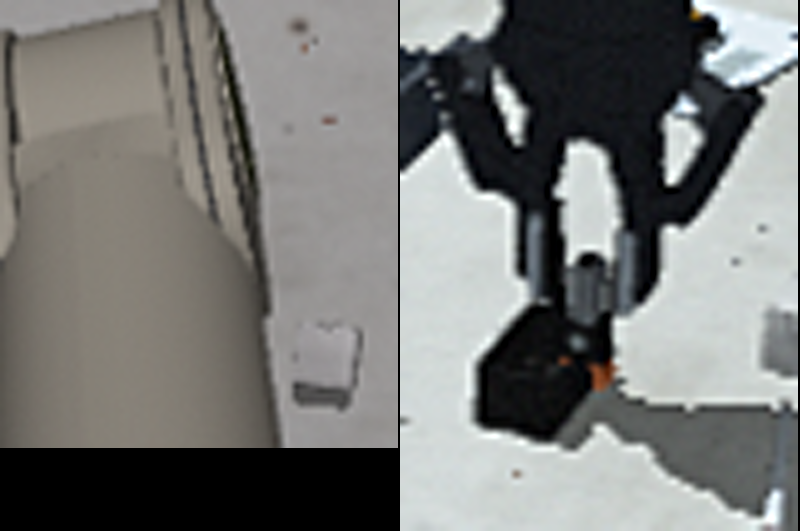

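```bash
python3 -m crank '[[0.65,[0,0,0.5],[0,0,0]],[0.65,[0,0,0.5],[0,0,0]],[0.65,[0,0,1],[0,0,0]],[0.65,[0,0,1.5],[0,0,0]],[0.65,[0,0,2],[0,0,0]],[0.65,[0,0,2],[0,0,0]],[0.65,[0,0,2],[0,0,0]],[0.65,[0,0,0],[0,0,0]],[0.65,[0,0,0],[0,0,0]]]'; python3 st.py; python3 look2.py e.png 209,200,289,290 270,175,340,275
```

```text
clock: 5.32
position: [0.4782, 0.1012, 0.1403]
ee_rot: [0.012, 0.706, -0.011, 0.708]
ft_force: [-0.2, -0.3, -0.2]
grip_width: 0.353
5.3167 [0.4782 0.1012 0.1403] x [ 0.003  0.001 -1.   ] jawyaw -1.9 F [-0.21 -0.28 -0.22] T [ 0.036 -0.009  0.027] grip 0.353 q [-0.69  0.1   0.41  1.95 -0.05  1.1  -0.29]
top 11 scale 4.975
side 12 scale 5.686
```

View pics/e.png

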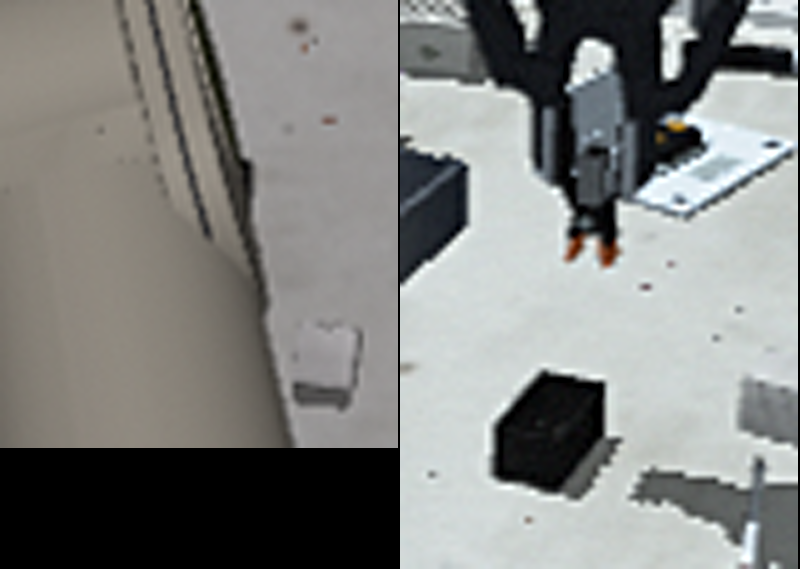

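```bash
python3 - <<'E'
from h import *
import pickle
S=pickle.load(open("P1.pkl","rb"))["side"]
for n,uv in(("jaw",(303.4,220.2)),("pod",(304.3,201.0))):
    o,d=ray(S,*uv); t=(0.1012-o[1])/d[1]; print(n,(o+d*t).round(4))
E
python3 -m crank '[[0.65,[1,-3.2,0],[0,0,-0.023]],[0.65,[1,-3.2,0],[0,0,-0.023]],[0.65,[1,-3.2,0],[0,0,-0.023]],[0.65,[1,-3.2,0],[0,0,-0.023]],[0.65,[1,-3.2,0],[0,0,-0.023]],[0.65,[1,-3.2,0],[0,0,-0.023]],[0.65,[1,-3.2,0],[0,0,-0.023]],[0.65,[1,-3.2,0],[0,0,-0.023]],[0.65,[1,-3.2,0],[0,0,-0.023]],[0.65,[1,-3.2,0],[0,0,-0.022]],[0.65,[1,-3,0],[0,0,0]],[0.65,[0.6,-2.3,0],[0,0,0]]]'; python3 -m crank '[[0.65,[0,0,0],[0,0,0]],[0.65,[0,0,0],[0,0,0]]]'; python3 st.py
```

```text
jaw [0.479  0.1012 0.1023]
pod [0.4782 0.1012 0.1571]
clock: 6.42
position: [0.593, -0.2746, 0.1374]
ee_rot: [0.093, 0.702, -0.093, 0.7]
ft_force: [0.5, -0.5, -0.3]
grip_width: 0.354
clock: 6.58
position: [0.5923, -0.2737, 0.1373]
ee_rot: [0.093, 0.702, -0.094, 0.7]
ft_force: [-0.3, 1.4, -0.5]
grip_width: 0.349
6.5833 [ 0.5923 -0.2737  0.1373] x [-0.003 -0.001 -1.   ] jawyaw -15.17 F [-0.28  1.38 -0.47] T [ 0.063 -0.029 -0.008] grip 0.349 q [-0.09  0.51  0.63  1.52 -0.31  1.21  0.32]
```

```bash
python3 -m crank '[[0.65,[0.18,-0.05,-1],[0,0,0]],[0.65,[0,0,-2],[0,0,0]],[0.65,[0,0,-1.9],[0,0,0]],[0.65,[0,0,0],[0,0,0]],[0.65,[0,0,0],[0,0,0]]]'; python3 st.py; python3 look2.py f.png 340,180,420,260 280,155,340,225
```

```text
clock: 7.0
position: [0.5947, -0.2708, 0.0886]
ee_rot: [0.092, 0.702, -0.091, 0.7]
ft_force: [0.9, -0.0, -0.3]
grip_width: 0.351
7.0 [ 0.5947 -0.2708  0.0886] x [-0.003  0.001 -1.   ] jawyaw -14.92 F [ 0.9  -0.01 -0.32] T [-0.011 -0.009  0.001] grip 0.351 q [-0.08  0.56  0.6   1.56 -0.34  1.12  0.34]
top 13 scale 4.975
side 14 scale 6.633
```

View pics/f.png

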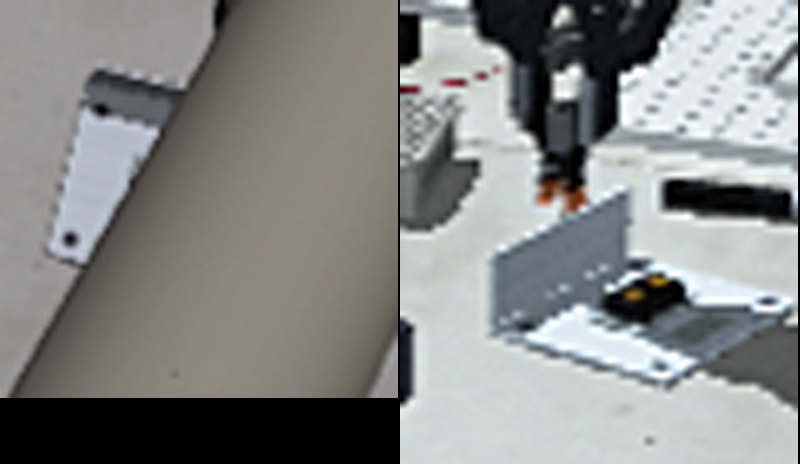

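```bash
python3 -m crank '[[0.65,[-0.08,0.02,-0.5],[0,0,0]],[0.65,[0,0,-0.5],[0,0,0]],[0.65,[0,0,-0.5],[0,0,0]],[0.65,[0,0,-0.6],[0,0,0]],[0.65,[0,0,0],[0,0,0]],[0.65,[0,0,0],[0,0,0]]]'; python3 st.py; python3 look2.py g.png 340,180,420,260 280,155,340,225
```

```text
clock: 7.6
position: [0.5942, -0.2722, 0.0684]
ee_rot: [0.092, 0.701, -0.092, 0.701]
ft_force: [0.5, -0.1, -1.0]
grip_width: 0.35
7.6 [ 0.5942 -0.2722  0.0684] x [-0.001  0.    -1.   ] jawyaw -15.01 F [ 0.48 -0.06 -1.01] T [ 0.002 -0.013  0.006] grip 0.35 q [-0.07  0.58  0.59  1.58 -0.35  1.09  0.35]
top 15 scale 4.975
side 16 scale 6.633
```

View pics/g.png

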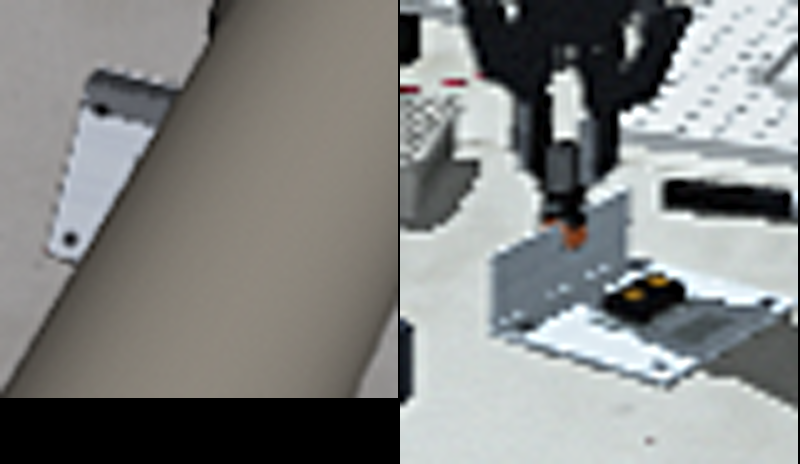

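```bash
python3 -m crank '[[0.62,[0,0,-0.1],[0,0,0]],[0.58,[0,0,-0.1],[0,0,0]],[0.54,[0,0,-0.1],[0,0,0]],[0.5,[0,0,-0.1],[0,0,0]],[0.45,[0,0,0],[0,0,0]],[0.3,[0,0,0],[0,0,0]],[0,[0,0,0],[0,0,0]],[0,[0,0,0],[0,0,0]],[0,[0,0,0],[0,0,0]],[0,[0,0,0],[0,0,0]]]'; python3 st.py
python3 - <<'E'
from h import *
p=look("side"); save(p,"h0.png")
for t in("clip_jaws","clip_wings"):
    for r in mark_of(t,p)[:4]: X=w(p,r["location"]);print(t,round(r["conf"],2),X.round(4),pix(p,X).round(1))
E
```

```text
clock: 8.53
position: [0.5945, -0.2724, 0.065]
ee_rot: [0.092, 0.701, -0.092, 0.701]
ft_force: [0.3, -0.5, -0.0]
grip_width: 1.001
8.5333 [ 0.5945 -0.2724  0.065 ] x [ 0. -0. -1.] jawyaw -15.01 F [ 0.27 -0.51 -0.03] T [ 0.003  0.041 -0.024] grip 1.001 q [-0.07  0.59  0.59  1.58 -0.36  1.08  0.35]
clip_jaws 0.76 [0.4959 0.4231 0.0012] [247.4 321.5]
clip_jaws 0.68 [ 0.5931 -0.2739  0.0362] [305.2 189.9]
clip_jaws 0.46 [ 0.7175 -0.2176  0.0045] [265.9 199. ]
clip_wings 0.65 [0.4895 0.4227 0.0505] [249.8 302.7]
clip_wings 0.56 [ 0.5951 -0.2721  0.0857] [304.9 176.5]
clip_wings 0.45 [ 0.7199 -0.2172  0.0516] [265.1 186.2]
```

```bash
python3 -m crank '[[0,[0,0,1],[0,0,0]],[0,[0,0,2],[0,0,0]],[0,[0,0,3],[0,0,0]],[0,[0,0,4],[0,0,0]],[0,[0,0,3],[0,0,0]],[0,[-2,3.6,0],[0,0,0.12]],[0,[-2,3.6,0],[0,0,0.12]],[0,[-2,3.6,0],[0,0,0.12]],[0,[-2,3.6,0],[0,0,0.12]],[0,[-2,3.6,0],[0,0,0.12]],[0,[0,4,0],[0,0,0.12]],[0,[0,4,0],[0,0,0.12]]]'; python3 st.py; python3 look2.py h.png 345,180,415,250 280,155,340,225;python3 - <<'E'
from h import *
p=look("side"); q=look("top")
for t,c in(("clip_jaws",p),("clip_wings",p),("clip_jaws",q),("clip_wings",q),("tweezer_grip",q),("tweezer_grip",p),("tip_left",p),("tip_right",q)):
    for r in mark_of(t,c)[:4]: X=w(c,r["location"]);print(t,round(r["conf"],2),X.round(4),pix(c,X).round(1))
E
```

```text
clock: 9.68
position: [0.4935, -0.0112, 0.1963]
ee_rot: [-0.203, 0.676, 0.203, 0.678]
ft_force: [1.8, 0.3, -0.2]
grip_width: 1.003
9.6833 [ 0.4935 -0.0112  0.1963] x [ 0.002  0.001 -1.   ] jawyaw 33.38 F [ 1.78  0.26 -0.23] T [-0.027 -0.081  0.018] grip 1.003 q [-0.47  0.05  0.42  1.87 -0.02  1.22  0.54]
top 18 scale 5.686
side 19 scale 6.633
clip_jaws 0.7 [0.4969 0.4218 0.0016] [247.2 320.9]
clip_jaws 0.48 [ 0.5938 -0.2705  0.036 ] [304.7 190.3]
clip_jaws 0.45 [ 0.4995  0.1114 -0.0023] [293.9 255.4]
clip_jaws 0.4 [ 0.7177 -0.2176  0.0022] [265.8 199.6]
clip_wings 0.69 [ 0.5975 -0.2719  0.0848] [304.2 176.7]
clip_wings 0.68 [0.4914 0.422  0.0459] [249.2 304.2]
clip_wings 0.5 [ 0.7175 -0.2163  0.0501] [265.6 186.8]
clip_jaws 0.57 [ 0.5     0.4256 -0.0024] [140.9 238. ]
clip_jaws 0.51 [ 0.5936 -0.2719  0.0331] [380.8 200.1]
clip_jaws 0.42 [ 7.179e-01 -2.177e-01 -7.000e-04] [357.8 161.7]
clip_wings 0.69 [0.4965 0.4205 0.05  ] [135.5 237.4]
clip_wings 0.53 [ 0.5963 -0.2708  0.0813] [384.3 195.8]
clip_wings 0.4 [ 0.7207 -0.2164  0.0493] [360.3 155.8]
tweezer_grip 0.88 [0.5091 0.3276 0.0219] [171.8 233.5]
tweezer_grip 0.75 [0.5068 0.326  0.0259] [260.4 287. ]
tip_right 0.73 [ 0.5195 -0.4356  0.0013] [436.2 226.3]
```

View pics/h.png

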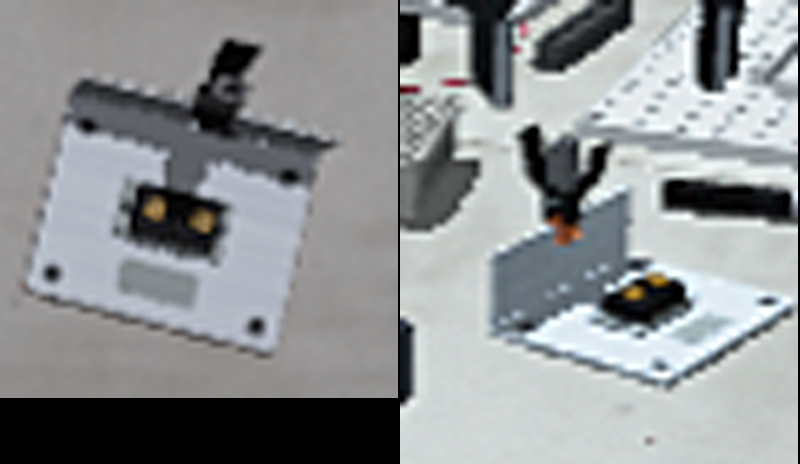

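Run:
```python
from h import *
import pickle
P=pickle.load(open("P1.pkl","rb"));S=P["side"];T=P["top"]
print(tri(T,(385.8,195.5),S,(304.9,175.4)))
for uv,y in(((305.2,191.6),-.272),((304.9,175.4),-.272),((304.9,175.4),-.268)):
    o,d=ray(S,*uv); print((o+d*(y-o[1])/d[1]).round(4))
# parked reference same network: flange top edge at clip in side
print(pix(S,[.594,-.272,.045]),pix(S,[.590,-.271,.031]),pix(S,[.594,-.272,.085]))
tl=(345+155/5.686,180+208/5.686);tr=(345+203/5.686,180+220/5.686)
print("terms",onz(T,*tl,.022),onz(T,*tr,.022), tri(T,tl,S,(280+233/6.633,155+294/6.633))[0],tri(T,tr,S,(280+257/6.633,155+282/6.633))[0])
```

```text
(array([ 0.59541548, -0.27278857,  0.08944718]), np.float64(3.049015087624155e-05))
[ 0.5922 -0.272   0.0307]
[ 0.5952 -0.272   0.0897]
[ 0.5939 -0.268   0.0912]
[304.82479548 187.68006449] [305.71192555 191.70823704] [305.17883954 176.75155712]
terms [ 0.54817358 -0.24770302  0.022     ] [ 0.54165759 -0.27147922  0.022     ] [ 0.54877616 -0.24871303  0.01733003] [ 0.54270576 -0.272906    0.01574336]
```

```bash
python3 -m crank '[[0,[0,-4,0],[0,0,-0.12]],[0,[0,-4,0],[0,0,-0.12]],[0,[2,-3.6,0],[0,0,-0.12]],[0,[2,-3.6,0],[0,0,-0.12]],[0,[2,-3.6,0],[0,0,-0.12]],[0,[2,-3.6,0],[0,0,-0.12]],[0,[2,-3.6,0],[0,0,-0.12]],[0,[0,0,0],[0,0,0]],[0,[0,0,0],[0,0,0]]]'; python3 st.py
```

```text
clock: 11.03
position: [0.5938, -0.275, 0.1932]
ee_rot: [0.093, 0.702, -0.094, 0.7]
ft_force: [-0.6, 1.0, -0.1]
grip_width: 0.995
11.0333 [ 0.5938 -0.275   0.1932] x [-0.003 -0.002 -1.   ] jawyaw -15.22 F [-0.6   1.02 -0.09] T [0.014 0.006 0.007] grip 0.995 q [-0.12  0.48  0.67  1.46 -0.3   1.31  0.31]
```

```bash
python3 -m crank '[[0,[0.05,0.2,-2],[0,0,0]],[0,[0,0,-3],[0,0,0]],[0,[0,0,-3],[0,0,0]],[0,[0,0,-2.5],[0,0,0]],[0,[0,0,-2.1],[0,0,0]],[0,[0,0,0],[0,0,0]],[0,[0,0,0],[0,0,0]]]'; python3 st.py;  python3 -m crank '[[0.3,[0,0,0],[0,0,0]],[0.45,[0,0,0],[0,0,0]],[0.5,[0,0,0],[0,0,0]],[0.55,[0,0,0],[0,0,0]],[0.6,[0,0,0],[0,0,0]],[0.65,[0,0,0],[0,0,0]],[0.65,[0,0,0],[0,0,0]],[0.65,[0,0,0],[0,0,0]]]'; python3 st.py
```

```text
clock: 11.62
position: [0.5946, -0.2691, 0.069]
ee_rot: [0.092, 0.701, -0.091, 0.701]
ft_force: [-0.4, 0.0, 0.7]
grip_width: 0.997
11.6167 [ 0.5946 -0.2691  0.069 ] x [-0.001  0.001 -1.   ] jawyaw -14.92 F [-0.4   0.01  0.7 ] T [-0.027 -0.004 -0.039] grip 0.997 q [-0.09  0.59  0.61  1.58 -0.37  1.09  0.35]
clock: 12.28
position: [0.5949, -0.2704, 0.0689]
ee_rot: [0.092, 0.701, -0.092, 0.701]
ft_force: [0.2, -0.4, -0.7]
grip_width: 0.35
12.2833 [ 0.5949 -0.2704  0.0689] x [ 0. -0. -1.] jawyaw -15.01 F [ 0.22 -0.37 -0.73] T [-0.028  0.015 -0.054] grip 0.35 q [-0.09  0.59  0.61  1.58 -0.37  1.09  0.35]
```

Squeezed, no contact force. Now lower in small steps until the throat touches.

```bash
python3 -m crank '[[0.65,[0,0,-0.2],[0,0,0]],[0.65,[0,0,-0.2],[0,0,0]],[0.65,[0,0,0],[0,0,0]]]'; python3 -m crank '[[0.65,[0,0,-0.2],[0,0,0]],[0.65,[0,0,0],[0,0,0]]]';python3 -m crank '[[0.65,[0,0,-0.2],[0,0,0]],[0.65,[0,0,0],[0,0,0]]]'
```

```text
clock: 12.53
position: [0.595, -0.2708, 0.0662]
ee_rot: [0.093, 0.701, -0.092, 0.701]
ft_force: [-5.2, 1.7, 12.5]
grip_width: 0.353
clock: 12.7
position: [0.5949, -0.271, 0.0646]
ee_rot: [0.093, 0.701, -0.093, 0.701]
ft_force: [-6.5, 3.0, 15.6]
grip_width: 0.354
clock: 12.87
position: [0.5948, -0.2711, 0.0625]
ee_rot: [0.093, 0.701, -0.093, 0.701]
ft_force: [-7.1, 2.2, 15.1]
grip_width: 0.351
```

```bash
python3 -m crank '[[0.65,[0,0,0.2],[0,0,0]],[0.62,[0,0,-0.1],[0,0,0]],[0.58,[0,0,-0.15],[0,0,0]],[0.54,[0,0,-0.15],[0,0,0]],[0.5,[0,0,-0.15],[0,0,0]],[0.45,[0,0,0],[0,0,0]],[0.3,[0,0,0],[0,0,0]],[0,[0,0,0],[0,0,0]],[0,[0,0,0],[0,0,0]],[0,[0,0,0],[0,0,0]]]'; python3 -m crank '[[0,[0,0,1],[0,0,0]],[0,[0,0,2],[0,0,0]],[0,[0,0,3],[0,0,0]],[0,[0,0,4],[0,0,0]],[0,[0,0,3],[0,0,0]],[0,[-2,3.6,0],[0,0,0.12]],[0,[-2,3.6,0],[0,0,0.12]],[0,[-2,3.6,0],[0,0,0.12]],[0,[-2,3.6,0],[0,0,0.12]],[0,[-2,3.6,0],[0,0,0.12]],[0,[0,4,0],[0,0,0.12]],[0,[0,4,0],[0,0,0.12]]]'; python3 -m crank '[[0,[0,4,0],[0,0,0.12]],[0,[0,4,0],[0,0,0.12]],[0,[0,4,0],[0,0,0.12]],[0,[0,4,0],[0,0,0.12]],[0,[0,4,0],[0,0,0.12]],[0,[0,4,0],[0,0,0.12]],[0,[0.5,4,0],[0,0,0.12]],[0,[0.5,4,0],[0,0,0],[0,0,0]]]' ; python3 st.py;  python3 look2.py i.png 345,180,415,250 280,155,340,225;python3 - <<'E'
from h import *
p=look("side"); q=look("top")
for t,c in(("clip_jaws",p),("clip_wings",p),("clip_jaws",q),("clip_wings",q)):
    for r in mark_of(t,c)[:4]:
        X=w(c,r["location"])
        if X[1]<-.22: print(t,round(r["conf"],2),X.round(4),pix(c,X).round(1))
E
```

```text
clock: 13.7
position: [0.5948, -0.2703, 0.0572]
ee_rot: [0.092, 0.701, -0.092, 0.701]
ft_force: [0.4, -0.5, 0.2]
grip_width: 1.0
clock: 14.7
position: [0.494, -0.0092, 0.1888]
ee_rot: [-0.203, 0.677, 0.203, 0.678]
ft_force: [2.0, -0.4, -0.7]
grip_width: 1.005
14.7 [ 0.494  -0.0092  0.1888] x [ 0.002  0.001 -1.   ] jawyaw 33.38 F [ 2.05 -0.4  -0.68] T [ 0.017 -0.058 -0.028] grip 1.005 q [-0.5   0.06  0.45  1.88 -0.03  1.2   0.54]
top 22 scale 5.686
side 23 scale 6.633
clip_jaws 0.48 [ 0.5942 -0.2708  0.0295] [304.5 192. ]
clip_wings 0.69 [ 0.5984 -0.2736  0.0787] [304.1 178.2]
clip_jaws 0.42 [ 0.5938 -0.2709  0.027 ] [380.  200.5]
clip_wings 0.6 [ 0.5979 -0.272   0.0701] [383.8 196.1]validation failed for argument at $[7]...
```

View pics/i.png

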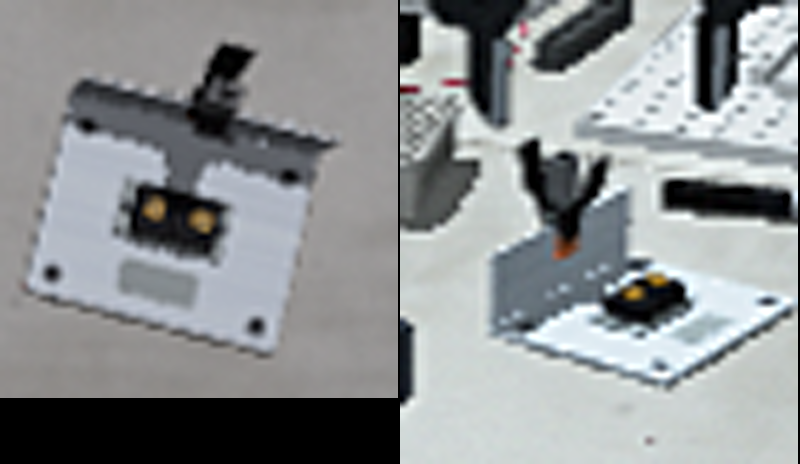

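Run:
```python
from h import *
import pickle
P=pickle.load(open("P0.pkl","rb"));T,S=P["top"],P["side"]
l=onz(T,163.8,233.55,.032);r=onz(T,182.65,234.8,.016);print(l,r,(l+r)/2,np.linalg.norm(l-r))
# dark blobs in top & side crops, native subpixel (upsample x6)
for n,(x0,y0,x1,y1) in (("top",(158,210,192,248)),("side",(232,272,276,305))):
    g=P[n]["frame"][y0:y1,x0:x1].max(2); g=cv2.resize(g,None,fx=6,fy=6,interpolation=cv2.INTER_CUBIC)
    c,lab,st,ce=cv2.connectedComponentsWithStats((g<55).astype(np.uint8))
    for i in range(1,c):
        if st[i,4]>60: print(n,"bbox",(st[i,0]/6+x0-.4).round(1),(st[i,1]/6+y0-.4).round(1),((st[i,0]+st[i,2])/6+x0-.4).round(1),((st[i,1]+st[i,3])/6+y0-.4).round(1),"c",(ce[i]/6+[x0-.4,y0-.4]).round(1),st[i,4]/36)
# predicted outlines for pose (gx,gy,yaw)
for gx,gy,yaw in((.508,.322,-5.5),):
    a=np.radians(yaw);X=np.array([np.cos(a),np.sin(a),0]);Y=np.array([-np.sin(a),np.cos(a),0])
    f=lambda x,y,z:np.array([gx,gy,0])+x*X+y*Y+[0,0,z]
    for nm,q in(("restL top rear/front",[(-.014,.024,.032),(.014,.024,.032)]),("restR bot rear/front",[(-.014,-.024,.016),(.014,-.024,.016)]),("restL bot",[(-.014,.024,.016),(.014,.024,.016)]),("tips",[(.053,.0225,0),(.053,-.0225,0)]),("housing top",[(-.058,.017,.035),(-.058,-.017,.035),(-.108,.017,.035),(-.108,-.017,.035)])):
        for k in q: print(nm,"top",pix(T,f(*k)).round(1),"side",pix(S,f(*k)).round(1))
```

```text
[0.50811651 0.34738028 0.032     ] [0.50537648 0.29794744 0.016     ] [0.50674649 0.32266386 0.024     ] 0.05202993464358717
top bbox 167.4 214.6 169.4 216.9 c [168.3 215.6] 3.5277777777777777
top bbox 182.6 215.9 184.6 218.6 c [183.5 216.9] 3.6666666666666665
top bbox 163.9 228.6 165.9 237.3 c [164.7 232.2] 8.083333333333334
top bbox 178.6 229.4 182.4 239.1 c [180.5 234.4] 22.055555555555557
top bbox 166.9 232.1 167.8 243.8 c [167.2 237.8] 6.833333333333333
side bbox 243.6 276.1 245.9 282.6 c [244.7 279.4] 9.194444444444445
side bbox 259.8 278.8 269.3 282.9 c [264.4 280.6] 10.694444444444445
side bbox 233.9 285.3 236.3 292.3 c [235.  288.8] 11.36111111111111
side bbox 249.8 287.9 260.8 296.3 c [255.2 292.1] 58.833333333333336
restL top rear/front top [163.7 237.7] side [261.  290.5]
restL top rear/front top [165.  227.9] side [250.1 287.4]
restR bot rear/front top [182.  239.5] side [270.8 286. ]
restR bot rear/front top [183.2 229.9] side [260.3 283. ]
restL bot top [165.5 238.2] side [261.1 296.5]
restL bot top [166.7 228.6] side [250.2 293.3]
tips top [170.6 216.1] side [236.1 294.5]
tips top [185.8 217.3] side [245.8 285. ]
housing top top [163.8 253.3] side [280.  292.8]
housing top top [175.8 254.3] side [286.6 285.3]
housing top top [161.5 271.2] side [300.7 298.7]
housing top top [173.6 272.2] side [306.8 290.9]
```

```bash
python3 -m crank '[[0,[0.1,3.3,0],[0,0,0.089]],[0,[0.1,3.3,0],[0,0,0.089]],[0,[0.1,3.3,0],[0,0,0.089]],[0,[0.1,3.3,0],[0,0,0.089]],[0,[0.1,3.3,0],[0,0,0.089]],[0,[0.1,3.3,0],[0,0,0.089]],[0,[0.1,3.3,0],[0,0,0.089]],[0,[0.1,3.3,0],[0,0,0.089]],[0,[0.1,3.3,0],[0,0,0.089]],[0,[0.1,3.3,0],[0,0,0.089]],[0,[0,0,0],[0,0,0]],[0,[0,0,0],[0,0,0]]]'; python3 st.py
```

```text
clock: 16.1
position: [0.5049, 0.3207, 0.1867]
ee_rot: [-0.474, 0.525, 0.474, 0.524]
ft_force: [0.5, -0.9, -0.7]
grip_width: 1.003
16.1 [0.5049 0.3207 0.1867] x [-0.001 -0.001 -1.   ] jawyaw 84.19 F [ 0.48 -0.89 -0.7 ] T [ 0.005 -0.039  0.017] grip 1.003 q [-0.78  0.3   0.16  1.6  -0.05  1.24  0.87]
```

```bash
python3 -m crank '[[0,[0.3,0.13,-3],[0,0,0.005]],[0,[0,0,-3],[0,0,0]],[0,[0,0,-3],[0,0,0]],[0,[0,0,-3],[0,0,0]],[0,[0,0,-2.5],[0,0,0]],[0,[0,0,-2],[0,0,0]],[0,[0,0,-1],[0,0,0]],[0,[0,0,-0.4],[0,0,0]],[0,[0,0,0],[0,0,0]],[0,[0,0,0],[0,0,0]]]'; python3 st.py
```

```text
clock: 16.93
position: [0.5089, 0.3208, 0.0096]
ee_rot: [-0.475, 0.524, 0.475, 0.525]
ft_force: [-0.1, 0.2, 0.3]
grip_width: 0.996
16.9333 [0.5089 0.3208 0.0096] x [ 0.001  0.001 -1.   ] jawyaw 84.33 F [-0.07  0.24  0.28] T [ 0.02  -0.009  0.003] grip 0.996 q [-0.75  0.5   0.14  1.74 -0.09  0.91  0.9 ]
```

```bash
python3 -m crank '[[0.3,[-0.08,0.12,-0.45],[0,0,0]],[0.42,[0,0,0],[0,0,0]],[0.45,[0,0,0],[0,0,0]],[0.45,[0,0,0],[0,0,0]]]' 40; python3 -m crank '[[0.48,[0,0,0.05],[0,0,0]],[0.52,[0,0,0.05],[0,0,0]],[0.56,[0,0,0.05],[0,0,0]],[0.588,[0,0,0.05],[0,0,0]],[0.588,[0,0,0],[0,0,0]],[0.588,[0,0,0],[0,0,0]]]'; python3 st.py
```

```text
clock: 17.27
position: [0.5074, 0.3225, 0.0045]
ee_rot: [-0.475, 0.523, 0.475, 0.524]
ft_force: [-0.2, 0.1, 0.6]
grip_width: 0.558
clock: 17.77
position: [0.5073, 0.3223, 0.006]
ee_rot: [-0.475, 0.524, 0.475, 0.524]
ft_force: [0.5, 0.3, 1.4]
grip_width: 0.419
17.7667 [0.5073 0.3223 0.006 ] x [ 0.  0. -1.] jawyaw 84.4 F [0.48 0.31 1.4 ] T [ 0.103 -0.189 -0.001] grip 0.419 q [-0.75  0.5   0.14  1.75 -0.09  0.9   0.89]
```

```bash
python3 -m crank '[[0.595,[0,0,0.5],[0,0,0]],[0.595,[0,0,1],[0,0,0]],[0.595,[0,0,2],[0,0,0]],[0.595,[0,0,3],[0,0,0]],[0.595,[0,0,3],[0,0,0]],[0.595,[0,0,0],[0,0,0]],[0.595,[0,0,0],[0,0,0]],[0.595,[0,0,0],[0,0,0]]]'; python3 st.py
cat > tips.py <<'E'
from h import *
import pickle
from scipy.spatial.transform import Rotation as Ro
o=telemetry.get_obs();p=o["position"];R=Ro.from_quat(o["ee_rot"]).as_matrix();Y=R[:,2];Y=Y*np.sign(Y[1]);X=np.cross(Y,[0,0,1]);X/=np.linalg.norm(X)
P={n:look(n) for n in("side","top")};pickle.dump(P,open("P2.pkl","wb"));S=P["side"]
for t in("tip_left","tip_right","tweezer_grip","tweezers"):
  for n in P:
    for r in mark_of(t,P[n])[:3]: 
        A=w(P[n],r["location"]);print(t,n,round(r["conf"],2),A.round(4),pix(P[n],A).round(1),"rel fwd/left/up mm",(1e3*np.array([(A-p)@X,(A-p)@Y,A[2]-p[2]])).round(1))
for h in (.022,):
  for s in(1,-1):
    for nm,f,up in(("tip",.053,-.024),("armfront top",.053,.006),("rest rear",-.014,0),("housing rear",-.108,.01)):
        A=p+f*X+s*(.012 if f>0 else .0175)*Y+[0,0,h+up]; print(nm,s,"pred side",pix(S,A).round(1),"top",pix(P["top"],A).round(1))
f=S["frame"].astype(int); c=pix(S,p+.053*X+[0,0,-.002]).round().astype(int)
x0,y0=c-[16,16]; g=f[y0:y0+34,x0:x0+34]
br=(g[...,0]-g[...,2]).clip(0); ys,xs=np.where(br>35)
print("brass px",[(int(x+x0),int(y+y0),int(br[y,x])) for x,y in zip(xs,ys)][:40])
E
python3 tips.py
```

```text
clock: 18.43
position: [0.5069, 0.322, 0.101]
ee_rot: [-0.475, 0.524, 0.475, 0.524]
ft_force: [-1.5, 0.1, -0.9]
grip_width: 0.408
18.4333 [0.5069 0.322  0.101 ] x [-0.  0. -1.] jawyaw 84.4 F [-1.53  0.13 -0.94] T [-0.036  0.021 -0.053] grip 0.408 q [-0.77  0.38  0.16  1.69 -0.07  1.08  0.88]
tip_left top 0.59 [0.3981 0.0363 0.0051] [274.  271.1] rel fwd/left/up mm [ -80.4 -295.   -95.9]
tip_left top 0.57 [0.4931 0.1091 0.0015] [248.7 238.5] rel fwd/left/up mm [   7.1 -213.3  -99.5]
tip_right side 0.44 [ 0.5972 -0.2742  0.079 ] [304.4 178.1] rel fwd/left/up mm [ 148.2 -584.6  -22. ]
tweezer_grip side 0.84 [0.5054 0.324  0.1199] [261.  250.6] rel fwd/left/up mm [-1.6  1.8 18.9]
tweezer_grip top 0.63 [0.5087 0.3224 0.1179] [162.7 229.7] rel fwd/left/up mm [ 1.8  0.6 16.9]
tweezers side 0.56 [0.4779 0.3229 0.0895] [272.7 264.6] rel fwd/left/up mm [-28.9  -2.  -11.5]
tweezers top 0.65 [0.487  0.3238 0.0933] [164.9 238.8] rel fwd/left/up mm [-19.9  -0.1  -7.7]
tip 1 pred side [237.6 255.4] top [163.3 211.4]
armfront top 1 pred side [237.3 243.6] top [159.6 209.5]
rest rear 1 pred side [262.5 253.8] top [154.9 235. ]
housing rear 1 pred side [302.3 259.6] top [148.6 271.2]
tip -1 pred side [243.1 250.8] top [172.1 212.1]
armfront top -1 pred side [242.8 239.2] top [168.7 210.2]
rest rear -1 pred side [270.  246.9] top [168.2 236.1]
housing rear -1 pred side [308.9 252.3] top [162.2 272.4]
brass px [(228, 241, 40), (229, 241, 42), (230, 241, 40), (231, 242, 37), (232, 242, 46), (232, 243, 36), (233, 244, 36), (232, 245, 39), (242, 251, 40), (243, 252, 70), (237, 254, 83), (238, 254, 39), (237, 255, 111), (238, 255, 50), (237, 256, 96), (238, 256, 42), (237, 257, 36)]
```

Run:
```python
from h import *
import pickle
P=pickle.load(open("P2.pkl","rb"))
L=[]
C={}
for n,(x0,y0,x1,y1) in(("top",(360,205,395,230)),("side",(305,188,330,210))):
    f=P[n]["frame"].astype(float); g=cv2.resize(f[y0:y1,x0:x1].astype(np.float32),None,fx=8,fy=8,interpolation=cv2.INTER_CUBIC)
    m=((g[...,0]-g[...,2])>60).astype(np.uint8); c,lab,st,ce=cv2.connectedComponentsWithStats(m)
    for i in range(1,c):
        if st[i,4]>60:
            uv=(ce[i]+.5)/8-.5+[x0,y0]; print(n,uv.round(2),"size px",(st[i,2:4]/8).round(1)); C.setdefault(n,[]).append(uv)
for n in C:
    print(n,[onz(P[n],*uv,.021).round(4) for uv in C[n]])
cx,cy,yaw=.5447,-.2593,-15.
for cx,cy in((.5447,-.2593),):
    a=np.radians(yaw);X=np.array([np.cos(a),np.sin(a),0]);Y=np.array([-np.sin(a),np.cos(a),0]);f=lambda x,y,z:np.array([cx,cy,0])+x*X+y*Y+[0,0,z]
    for nm,q in(("termL",(0,.012,.0215)),("termR",(0,-.012,.0215)),("flangeL",(.052,.065,.045)),("flangeR",(.052,-.065,.045)),("plate nearL",(-.054,.065,.005)),("plate nearR",(-.054,-.065,.005))): print(nm,"top",pix(P["top"],f(*q)).round(1),"side",pix(P["side"],f(*q)).round(1))
f=P["side"]; # plate corners seen
```

```text
top [371.83 216.46] size px [3.5 3.2]
top [380.12 218.34] size px [3.6 3.4]
side [305.03 192.  ] size px [1.2 1.6]
side [318.26 196.76] size px [2.9 1.8]
side [314.73 198.76] size px [2.9 1.9]
top [array([ 0.5487, -0.2467,  0.021 ]), array([ 0.5428, -0.2701,  0.021 ])]
side [array([ 0.5989, -0.2919,  0.021 ]), array([ 0.5429, -0.2664,  0.021 ]), array([ 0.549 , -0.2444,  0.021 ])]
termL top [372.2 216.7] side [315.3 198.3]
termR top [380.5 218.7] side [319.  196.2]
flangeL top [359.5 193.4] side [294.1 193.1]
flangeR top [404.7 204.3] side [314.6 182.4]
plate nearL top [349.1 231.1] side [320.7 211.7]
plate nearR top [393.3 242. ] side [340.  199.6]
```

```bash
python3 -m crank '[[0.592,[0,-1.5,0.5],[0,0,0]],[0.592,[-0.1,-2.5,0.5],[0,0,-0.01]],[0.592,[-0.1,-3,0],[0,0,-0.01]],[0.592,[-0.1,-3,0],[0,0,-0.01]],[0.592,[-0.1,-3,0],[0,0,-0.015]],[0.592,[-0.1,-3,0],[0,0,-0.015]],[0.592,[-0.1,-3,0],[0,0,-0.015]],[0.592,[-0.1,-3,0],[0,0,-0.015]],[0.592,[-0.1,-3,0],[0,0,-0.015]],[0.592,[-0.1,-3,0],[0,0,-0.015]],[0.592,[-0.1,-3,0],[0,0,-0.015]],[0.592,[-0.1,-3,0],[0,0,-0.015]]]' && python3 -m crank '[[0.592,[-0.1,-3,0],[0,0,-0.014]],[0.592,[-0.1,-3,0],[0,0,0]],[0.592,[-0.1,-3,0],[0,0,0]],[0.592,[0,-3,0],[0,0,0]],[0.592,[0,-3,0],[0,0,0]],[0.592,[0,-3,0],[0,0,0]],[0.592,[0,-2.5,0],[0,0,0]],[0.592,[0,-1.5,0],[0,0,0]],[0.592,[0,-0.7,0],[0,0,0]],[0.592,[0,0,0],[0,0,0]],[0.592,[0,0,0],[0,0,0]]]'; python3 st.py
```

```text
clock: 19.93
position: [0.4957, -0.0198, 0.1113]
ee_rot: [-0.434, 0.558, 0.434, 0.558]
ft_force: [0.6, 0.4, -0.8]
grip_width: 0.409
clock: 20.85
position: [0.493, -0.2442, 0.1108]
ee_rot: [-0.43, 0.561, 0.431, 0.561]
ft_force: [-0.1, 0.3, -0.6]
grip_width: 0.405
20.85 [ 0.493  -0.2442  0.1108] x [-0.     0.001 -1.   ] jawyaw 75.0 F [-0.14  0.29 -0.62] T [ 0.019 -0.033  0.034] grip 0.405 q [-0.07  0.29  0.53  1.83 -0.17  1.07  1.82]
```

```bash
python3 -m crank '[[0.59,[0.05,-0.05,-2],[0,0,0]],[0.59,[0,0,-2],[0,0,0]],[0.59,[0,0,-1.5],[0,0,0]],[0.59,[0,0,-1],[0,0,0]],[0.59,[0,0,-0.8],[0,0,0]],[0.59,[0,0,-0.3],[0,0,0]],[0.59,[0,0,0],[0,0,0]],[0.59,[0,0,0],[0,0,0]]]'; python3 st.py
cat > tt.py <<'E'
from h import *
import pickle,sys
from scipy.spatial.transform import Rotation as Ro
o=telemetry.get_obs();p=o["position"];R=Ro.from_quat(o["ee_rot"]).as_matrix();Y=R[:,2];Y=Y*np.sign(Y[1]);X=np.cross(Y,[0,0,1])
P={n:look(n) for n in("side","top")};pickle.dump(P,open("P3.pkl","wb"));S=P["side"]
print([round(telemetry.get_obs()["grip_width"],4)])
for s in(1,-1):
    A=p+.0535*X+s*.012*Y+[0,0,-.006];print("tip",s,A.round(4),"pred side",pix(S,A).round(1),"top",pix(P["top"],A).round(1))
t=[]
for n,(x0,y0,x1,y1) in (("top",(355,195,405,245)),("side",(295,170,345,215))):
    s=8; f=cv2.resize(P[n]["frame"][y0:y1,x0:x1,::-1],None,fx=s,fy=s,interpolation=cv2.INTER_CUBIC);c=np.zeros((400,400,3),np.uint8);c[:f.shape[0]]=f;t.append(c)
cv2.imwrite("pics/"+sys.argv[1],np.hstack(t))
for n,(x0,y0,x1,y1) in(("top",(360,205,395,230)),("side",(300,175,330,205))):
    f=P[n]["frame"].astype(np.float32); g=cv2.resize(f[y0:y1,x0:x1],None,fx=8,fy=8,interpolation=cv2.INTER_CUBIC)
    m=((g[...,0]-g[...,2])>45).astype(np.uint8); c,lab,st,ce=cv2.connectedComponentsWithStats(m)
    for i in range(1,c):
        if st[i,4]>30: print(n,((ce[i]+.5)/8-.5+[x0,y0]).round(2),"box",(st[i,:2]/8-.5+[x0,y0]).round(1),(st[i,2:4]/8).round(1))
E
python3 tt.py j.png
```

```text
clock: 21.52
position: [0.4941, -0.2453, 0.0355]
ee_rot: [-0.431, 0.561, 0.43, 0.561]
ft_force: [-0.1, 0.5, -0.1]
grip_width: 0.412
21.5167 [ 0.4941 -0.2453  0.0355] x [ 0.001 -0.    -1.   ] jawyaw 75.02 F [-0.09  0.49 -0.13] T [ 0.02  -0.047  0.018] grip 0.412 q [-0.04  0.4   0.5   1.88 -0.23  0.92  1.88]
[0.4108]
tip 1 [ 0.5489 -0.2475  0.0295] pred side [315.1 196.1] top [372.7 216. ]
tip -1 [ 0.5427 -0.2707  0.0295] pred side [318.8 194. ] top [381. 218.]
top [371.6  216.39] box [369.8 214.4] [3.6 3.4]
side [304.25 192.1 ] box [302.6 190.8] [3.5 2.9]
side [318.79 192.98] box [318.2 192.4] [1.1 1.1]
side [314.97 194.85] box [314.5 193.9] [1.  1.9]
side [318.23 196.8 ] box [316.8 195.8] [3.1 2. ]
side [314.73 198.76] box [313.1 197.6] [3.1 2.1]
```

Run:
```python
import pickle,numpy as np
A=pickle.load(open("P2.pkl","rb"));B=pickle.load(open("P3.pkl","rb"))
for n,(x0,y0,x1,y1) in(("top",(366,210,388,226)),("side",(309,186,324,204))):
    a=A[n]["frame"].astype(int);b=B[n]["frame"].astype(int)
    print(n,x0,"before gray | after gray | after R-B")
    for y in range(y0,y1): print(y," ".join("%3d"%v for v in a[y,x0:x1].mean(1))," | "," ".join("%3d"%v for v in b[y,x0:x1].mean(1)), " | "," ".join("%3d"%v for v in (b[y,x0:x1,0]-b[y,x0:x1,2])) if n=="side" else "")
```

```text
top 366 before gray | after gray | after R-B
210 187 181 187 196 197 195 196 190 150  91  96  97  96  89 139 202 195 193 192 194 197 180  |  186 181 188 196 195 195 195 191 149  91  98  99  98  94 131 159  36  18  23  32  67  98  |  
211 178 147 168 180 171 179 195 180  90  99 101  97  94 108 162 194 189 189 188 189 191 192  |  178 147 169 181 171 178 195 179  90  98 101  99  94  92  86  29  11  27  35  51  92  98  |  
212 176 128 140 107  71  99 143 153  81  92 100 105  98 144 203 191 186 186 185 187 187 188  |  176 128 138 107  71  99 143 153  80  91  99 100  91 108 106  20  22  31  44  73  91  63  |  
213 165 140 126   8  14  17  11  11  21  47  73  88  84 135 198 203 197 194 190 187 185 184  |  165 141 127   7  15  16  14   9  19  45  64  87 105 107  57  20  22  35  59  82  71  45  |  
214 143 145 126   6  25  39  54  28   1   3   0   6  33  84 144 173 172 180 192 195 190 187  |  143 145 125   6  24  40  54  21  41  66  27  83 108  53  35  18  25  54  81  73  47  45  |  
215 119  97  95   7  37  77 103  80  13   6   8   6   3   0  16  34  52 106 152 173 188 189  |  120  98  95   
[... 4770 characters left out ...]
 124  59   1  12  16  26  33  16   6   5   6  10   8  18  80  |  -26 -10   0  -4 -10   2   9  -1  -2  -3  -1  -1   0  -5 -14
201 255 156   5   1   9  12  19  18   9   6   7  33  80 103  86  |  254 156   4   3   6  11  19  22  15  10   9  32  79 105  69  |   -3 -32  -1  -1  -6  -4  -8  -9  -3   2  -2  -5 -11 -13 -12
202 199 165  80  43  27   6   1   0   4  37  64  78 106 116 237  |  195 163  80  41  24   6   1   2   1  38  64  79 107 121 113  |  -33 -24 -11  -9  -1  -2  -3   0   3  -5  -8 -12 -18 -24 -22
203 119 123 172 135  67  47  59  32  31  78 112 119 240 252 233  |  118 119 168 131  63  47  58  31  27  83  95  98 242 253 240  |  -21 -21 -23 -20 -12  -9 -10  -6  -3 -10 -17 -19 -30  -4 -31
```

```bash
python3 -m crank '[[0.59,[0.05,0,-0.2],[0,0,0]],[0.59,[0,0,-0.2],[0,0,0]],[0.59,[0,0,-0.2],[0,0,0]],[0.59,[0,0,-0.1],[0,0,0]],[0.59,[0,0,-0.1],[0,0,0]],[0.59,[0,0,-0.1],[0,0,0]],[0.59,[0,0,-0.05],[0,0,0]],[0.59,[0,0,0],[0,0,0]],[0.59,[0,0,0],[0,0,0]]]'; python3 st.py; python3 tt.py k.png;  python3 - <<'E'
import pickle,numpy as np
B=pickle.load(open("P3.pkl","rb"))
n="side";x0,y0,x1,y1=309,186,324,203
b=B[n]["frame"].astype(int)
for y in range(y0,y1): print(y," ".join("%3d"%v for v in b[y,x0:x1].mean(1)), " | "," ".join("%3d"%v for v in (b[y,x0:x1,0]-b[y,x0:x1,2])))
E
```

```text
clock: 22.37
position: [0.4942, -0.2454, 0.0255]
ee_rot: [-0.431, 0.561, 0.43, 0.561]
ft_force: [0.7, 0.3, 0.5]
grip_width: 0.406
22.3667 [ 0.4942 -0.2454  0.0255] x [ 0. -0. -1.] jawyaw 75.0 F [0.72 0.32 0.5 ] T [ 0.019 -0.018 -0.026] grip 0.406 q [-0.03  0.41  0.49  1.89 -0.24  0.9   1.88]
[0.4094]
tip 1 [ 0.549  -0.2477  0.0195] pred side [315.  198.8] top [372.  216.4]
tip -1 [ 0.5428 -0.2708  0.0195] pred side [318.6 196.7] top [380.3 218.4]
top [370.8  216.65] box [369.8 215.4] [2.  2.4]
side [304.24 192.13] box [302.6 190.9] [3.4 2.8]
side [318.23 196.69] box [316.8 195.2] [3.1 2.5]
side [314.66 198.52] box [313.1 196.9] [3.1 2.9]
186 124 112 114 114 112 151 203 212 212 225 130  15   9  34  22  |  -23 -23 -22 -20 -21 -18 -10  -9  -8  -8  -7  -4  -6  -6  -3
187 120 118 120 117 112 149 207 212 211 222 166  51   8  17  17  |  -21 -19 -19 -24 -25 -16  -8  -6  -6  -4  -7  -4  -4  -8  -8
188 119 121 119 119 112 120 192 211 213 218 196  89   6  18  26  |  -21 -20 -20 -22 -23 -13  -7  -7  -4  -6  -7  -7  -6  -8  -7
189 121 117 118 115 110 177 211 213 217 171 155  80   9  11  19  |  -2
[... 1021 characters left out ...]
 -18 -17 -23 -23 -29   9  54   0  49 131 140  33 -16 -30 -35
198 107 103 246 187  96 109  98  44  13  26  18   0   0   0 185  |  -17 -19 -24 -34  12  92  85  22 -21   0  -5  -1   0   0 -33
199 105  83 112  53  20 104 127  68  18  16  16  12   6   0 171  |  -20 -14 -21 -18  28 123 146  67  -8  -7  -4  -3  -1   0 -29
200 123  57   0  12  18  23  35  15   4  12  10   5   5  26 106  |  -26 -12   1  -4  -7   4   9   2  -3  -5  -2   0   2  -4 -16
201 253 156   1   3   8  11  19  19  12   7  10  35  76 111  79  |   -4 -31  -1   0  -4  -5 -10  -9  -1  -2  -2  -3 -10 -15 -14
202 196 164  80  39  23   3   1   0   3  39  63  79 105 122 116  |  -32 -23 -10  -9  -3   1   2   0  -2  -3 -11 -12 -19 -25 -21
```

View pics/k.png

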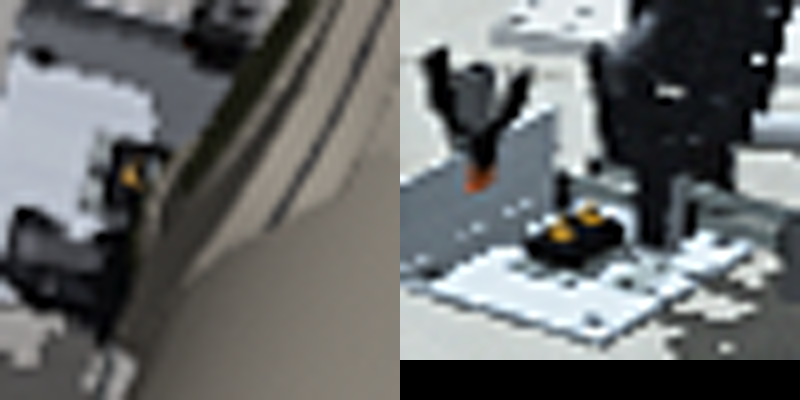

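```bash
python3 -m crank '[[0.588,[0,0,0],[0,0,0]],[0.588,[0,0,0],[0,0,0]],[0.588,[0,0,0],[0,0,0]],[0.588,[0,0,0],[0,0,0]],[0.588,[0,0,0],[0,0,0]],[0.588,[0,0,0],[0,0,0]]]'; python3 st.py; python3 -c "
from h import *
p=look('side')
for t in('clip_wings','clip_jaws'):
  for r in mark_of(t,p)[:4]:
    X=w(p,r['location'])
    if X[1]<-.22: print(t,X.round(4))
print(telemetry.get_obs()['grip_width'],manip.hand_in())"
```

```text
clock: 22.97
position: [0.4942, -0.2454, 0.0254]
ee_rot: [-0.43, 0.561, 0.43, 0.561]
ft_force: [1.0, -0.6, -0.1]
grip_width: 0.412
22.9667 [ 0.4942 -0.2454  0.0254] x [ 0.  0. -1.] jawyaw 75.0 F [ 0.98 -0.64 -0.08] T [-0.083 -0.137 -0.021] grip 0.412 q [-0.03  0.41  0.49  1.89 -0.24  0.9   1.88]
clip_wings [ 0.598  -0.2717  0.0783]
clip_jaws [ 0.5948 -0.2683  0.0275]
the job is handed in; nothing more can be done
0.41707495419882956 None
```

The job is handed in at about 23 s. The black clip sits on the load's flange, and the tweezers are held with one tip on each brass terminal.

- **Clip:** The first placing left the jaws only about 10 mm deep. I squeezed the clip again, pressed it down until its throat touched the flange edge (about 15 N), and released it. The last look puts the jaw ends 27–30 mm above the bench, so about 15–17 mm deep. The clip stands upright with perhaps a few degrees of lean. The two views' wing heights disagreed by about 8 mm.
- **Tweezers:** The final grip readings were 0.412 and 0.417 of full opening. That is about 35.0 to 35.5 mm over the rests, or a tip gap of about 24 to 25 mm.
- **Tip contact:** In the side view both tips are within about 1 mm of the terminal centres. I estimate the pins are pressed in by about 1.5–2.5 mm.
- **Unconfirmed:** The arm hides the tips in the top view, so along the terminal line I could only place them to about 1.5 mm. The contact force is below the wrist sensor's noise, so the pressing depth comes from geometry and pixels, not from force.

I did not move the tape roll, gauge block, marker or the blue and purple look-alikes. One command was refused for a typing error and had no effect.

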